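# Refit a washed hob knob and keep it pressed in

### The arm

A 6-joint arm with a two-finger parallel gripper is mounted at the origin on the work surface. World frame = base frame: x ahead of the robot, y to its left, z up, the work surface at z = 0. Lengths are in mm, angles in rad, forces in N, time in s.
With the tool pointing down it reaches from about 300 to 775 mm from the base axis. Payload 14.6 kg.
Tool frame: the origin (TCP) lies on the front face of the gripper's body, between the roots of the fingers; the fingertips stand 97 mm ahead of it and the grasp point (between the pads) lies 78 mm ahead of it; z points along the fingers, y is the line along which they close (so a half turn about z gives the same grasp; the last joint's range is limited). The gripper opens to 94 mm and grips with 3 to 60 N. Pads are 16 mm wide; open, the fingers measure 119 mm over their backs; the gripper's body (75 mm by 177 mm) begins 78 mm behind the grasp point.
Start: joints at [1.179, 0.3, 1.521, -0, 1.321, -0.067], TCP at [175.513, 521.234, 302.646] pointing down, gripper open.
Joint ranges: [-3.03, 3.03], [-0.79, 2.21], [0.23, 2.52], [-1.04, 4.18], [0, 3.07], [-2.55, 2.55]. Speed limits (rad/s): [2.22, 2.22, 2.57, 3.14, 3.14, 3.14].

### API

Orientations are given as [roll, pitch, yaw] about the fixed x, y, z axes, in that order (R = Rz(yaw) Ry(pitch) Rx(roll)).
In Python, from cell import * gives the robot as it stands.
- The arm moves only by the tool carry_out, never from a script. Its arguments are lists of equal length, an entry for each row: "slide": the shift along the world's x, y, z scaled (see below), a list of three; "dr": the turn, a rotation vector about the world's x, y, z scaled (see below), a list of three; "gripper": the opening in per cent of the stroke, from 0 (shut) to 100 (fully open). A call has 1 to 10 rows; each row is the pose to reach, as a shift and turn from the pose commanded when the call began, turning the shorter way round; what a row does not reach only later rows make up. The controller multiplies each number of a shift by 0.25 m and each number of a turn by 360 degrees. A row lasts 1/12 s, in which the tool goes at most 41.7 mm and 7.16 degrees, less where a joint would pass 70% of its speed; a pose out of reach is approached as far as the arm can. A call with a number of a shift or a turn outside -1 to 1 is refused whole. A call with a gripper value outside its range is refused whole. The fingers move at their own pace and stop on an object; "newtons" is the grip in N (left out, the last holds). Time passes only in rows, so rows that repeat a pose let the fingers close. It gives the time, the measured TCP pose, the force, the opening and the grip force at its end, in the units of the state.
- read_state(): the state, without advancing time (a new reading comes with each control period).
- camera(name): name is "scene" or "top" or "wrist"; returns the picture (384x512x3 uint8, red, green, blue); there is no depth.
- camera_model(name): a dict with "vfov" (degrees; the focal length in pixels is half the picture's height over the tangent of half this angle, whatever the lens; pixels are square), "cx", "cy" (the principal point, pixels), "R" (3x3) and "t" (3): a world point X has camera coordinates R X + t. Camera axes: x right, y down, z forward; pixel columns grow to the right and rows downward; lengths in mm; the calibration is good to about 2 mm. The wrist camera is an equidistant fisheye: a pixel r from the principal point sees the ray r / f radians off the axis. A picture is of the moment at which its call begins: read the wrist's pose just before it. camera_model takes no time and is no camera call; for the wrist camera it gives the pose at the moment of the call.
- sign_off(): hands the job in; it is judged then, once.
The state is a dict: "clock": time; "joints": joint angles; "qd": joint speeds; "effort": joint torques, N m; "eef_pos": TCP position; "eef_rot": TCP orientation; "wrist_force": force on the tool from outside, world axes, zero at the start; "moment": the same for the moment, N m; "finger_gap": finger opening in mm; "finger_force": force on a finger pad.
Only numpy, scipy, OpenCV 4.12 (cv2) and the standard library are available. Lean on these libraries where they do the work, as an engineer would, in place of code of your own. Each camera call takes 0.05 s, during which the arm holds its last target. There are 200 camera calls.

### The job

The washed knob drying on the mat belongs on the bare tap spindle of the gas hob: pick it up, turn it until its flat matches the spindle's flat (white line towards the white off dot behind the spindle), push it fully home and press the spindle right in against its spring. Finish still holding the knob there, pressed in, so that I can tighten its grub screw; do not let go. Do not press the other tap's knob, and leave everything else standing where it is.

Things in the scene. Friction and masses are not known exactly. Their poses are not given: they have to be found in the camera images.
- knob: Loose cooker knob, 50 to 85 g, 36 mm tall, bore down on the mat. Aluminium skirt 44 mm across, 16 mm high; on it a black bar grip 40 mm long (knob's x), 12 mm wide (y), 16 to 36 mm above the underside, to pinch across its width. Origin: centre of the underside, z up. White line on the bar's top from the middle to its +x end. D bore from below, 13 mm deep, flat on the +x side.
- knob_bore (a point): Centre of the bore's closed end, on the knob's axis 13 mm above its underside. The bore is 11.8 mm across, its flat 3.3 mm from the axis: about 0.8 mm of play all round and 0.2 rad in angle on the spindle, which it fits one way round only. Pushed home, this point meets the spindle's tip.
- bare_tap: Bare tap spindle of the hob (left or right one of two): upright brass D-shaft 10 mm across; its flat, 2.5 mm from the axis, faces +x, towards a small white off dot on the glass 34 mm away. It cannot turn, only sink. Origin: on the axis, level with the glass (80 mm above the table) while out. Knob home: its origin 7 mm above this one, x axes the same way.
- bare_tap_tip (a point): Centre of the bare spindle's tip (1.5 mm bevel), 20 mm above the glass while out. Pressed, the spindle sinks straight down 4 mm to its stop, against a spring of 4 N at first and 8 N right in, and comes back when let go. Pressed right in, the fitted knob's underside is still 3 mm clear of the glass.
- fitted_tap_top (a point): Middle of the top of the same kind of knob that is already on the other tap, 43 mm above the glass, 100 mm from the bare spindle. That tap sinks 4 mm in the same way, but is not to be pressed.
- hob: Two-burner table hob, 310 mm deep (x) and 480 mm wide (y), black glass top at 80 mm. Origin: centre of the underside, at table level. The taps stand near the front edge (towards the robot), 105 mm in front of the centre and 50 mm left and right of the middle; behind them, two burners 40 mm behind the centre and 125 mm left and right, with iron pan supports 78 mm in radius up to 111 mm above the table.
- drip_mat: Fixed grey-green ribbed drip mat, 150 x 150 x 4 mm, on the table, right of the hob. A fixed wire dish rack with plates (230 x 320 mm, up to 210 mm tall) stands beyond it at the far right, and a fixed mirror cabinet 340 mm tall at the left side of the table. Origin: centre of the underside.
- tumbler: Steel tumbler, 74 mm across the rim, 110 mm tall. Origin: centre of the underside.
- brush_cup: Blue toothbrush cup, 74 mm across, 95 mm tall, with two toothbrushes up to 175 mm. Origin: centre of the underside.
- soap_dish: White ceramic soap dish with soap, 85 x 125 x 31 mm. Origin: centre of the underside.
- bottle: Green twist-capped plastic bottle, 64 mm across, 200 mm tall. Origin: centre of the underside.
- screwdriver: Orange-handled screwdriver lying on the table, about 150 mm long, between the robot and the hob. Origin: middle of its underside.

How it is judged (in metres and radians):
On the way, in this order (a step that is already met when the one before it is completed fails the run):
1. the knob is lifted off the mat in the fingers (z of knob in the frame of drip_mat above 0.03 m and contact force between the fingers and knob above 1 N), for 0.2 s.
2. the knob sits fully home on the bare spindle, flat to flat (horizontal distance between knob and bare_tap below 0.003 m and z of knob in the frame of bare_tap between 0.0045 and 0.009 m and angle between the x axis of knob and the x axis of bare_tap, either way round below 0.35 rad and angle between knob's own z axis and vertical below 0.15 rad), for 0.1 s.
At the end, for the whole second after the job is handed in: Knob home on the bare spindle (underside 4.5-9 mm above its origin, axes within 3 mm and 0.35 rad, tilt under 0.15), spindle in over 3 mm under over 4 N, fingers on the knob with over 3 N, knob still (0.02 m/s) and off the hob (0.5 N), other tap in under 2 mm (all of step 2 and z of bare_tap_tip in the frame of hob below 0.097 m and contact force between knob and bare_tap above 4 N and contact force between the fingers and knob above 3 N and contact force between knob and hob below 0.5 N and linear speed of knob below 0.02 m/s and z of fitted_tap_top in the frame of hob above 0.121 m); the arm keeps its last pose, push and grip.
It fails at once if the other tap's knob is pressed in (more than 2.5 mm) (z of fitted_tap_top in the frame of hob below 0.1205 m).
It fails at once if another thing on the stand is pushed more than 30 mm away or tipped (distance of any of tumbler, brush_cup, soap_dish, bottle, screwdriver from where it was at the start of the episode above 0.03 m or angle between any of tumbler, brush_cup, soap_dish, bottle's own z axis and vertical above 0.5 rad).
It also fails if it takes over 42 s, if anything falls off the work surface, if the arm or the gripper's body presses on something with over 40 N, if the wrist force passes 120 N, or if a joint passes its speed limit or range.

## Working session

There is one attempt and no reset: what is moved stays moved. The work goes in short steps, Python scripts to look and compute and a tool call to move; the robot and the scene stay as the last step left them, time stands still between calls to the robot, and variables do not carry over. Pictures are saved under pics/ and viewed, at most 10 in all, crops included, and the job is handed in when it is done.

Besides the shell and the picture viewer there is one more tool, called after ">>>" by a JSON object that holds its "op" and its "data". carry_out: Moves the arm, as the interface text tells. Its arguments: {"type":"object","properties":{"slide":{"type":"array","items":{"type":"array","items":{"type":"number","minimum":-1,"maximum":1}}},"dr":{"type":"array","items":{"type":"array","items":{"type":"number","minimum":-1,"maximum":1}}},"gripper":{"type":"array","items":{"type":"number"}},"newtons":{"type":"number"}},"required":["slide","dr","gripper"]}

```bash
mkdir -p pics; cat > h.py <<'E'
from cell import *
import numpy as np, cv2
def ray(m,u,v,fish=False):
    f=192/np.tan(np.radians(m["vfov"])/2); x,y=u-m["cx"],v-m["cy"]
    if fish:
        r=np.hypot(x,y); th=r/f; d=np.array([np.sin(th)*x/max(r,1e-9),np.sin(th)*y/max(r,1e-9),np.cos(th)])
    else: d=np.array([x/f,y/f,1.])
    R=np.array(m["R"]); return -R.T@np.array(m["t"]), R.T@d
def at(m,u,v,z,fish=False):
    c,d=ray(m,u,v,fish); return c+d*(z-c[2])/d[2]
def proj(m,X,fish=False):
    f=192/np.tan(np.radians(m["vfov"])/2); p=np.array(m["R"])@np.array(X,float)+np.array(m["t"])
    if fish:
        r=np.hypot(p[0],p[1]); th=np.arctan2(r,p[2]); return m["cx"]+f*th*p[0]/r, m["cy"]+f*th*p[1]/r
    return m["cx"]+f*p[0]/p[2], m["cy"]+f*p[1]/p[2]
E
python3 - <<'E'
from h import *
for n in ("top","scene"):
    im=camera(n); np.save(f"pics/{n}.npy",im); m=camera_model(n)
    cv2.imwrite(f"pics/{n}1.png",cv2.resize(im[...,::-1],(800,600),interpolation=cv2.INTER_CUBIC))
    print(n,m["vfov"],m["cx"],m["cy"],ray(m,m["cx"],m["cy"]))
print(read_state())
E
```

```text
top 55.51035272516001 254.92049298373723 192.948423535984 (array([ 412.82086229,   -8.08952963, 1228.87653013]), array([ 0.11087255, -0.02224568, -0.99358563]))
scene 56.403322260615724 256.9606246488508 189.52785731321404 (array([1097.12198388,  668.42828877, 1181.38319346]), array([-0.39077677, -0.50100841, -0.77219434]))
{'clock': 0.1, 'joints': array([ 1.17940698e+00,  3.00413781e-01,  1.52151064e+00,  3.45188146e-06,
        1.32067167e+00, -6.65746752e-02]), 'qd': array([-0.00070544,  0.00024439, -0.00394978, -0.0010142 ,  0.00134449,
       -0.00089852]), 'effort': array([ 1.70054354e-03, -5.32651484e+01, -3.53275466e+01,  7.10224779e-02,
        2.36251310e-02, -5.87416298e-05]), 'eef_pos': array([175.46347277, 521.12591048, 302.14751326]), 'eef_rot': array([-3.14059166e+00, -7.00903019e-05,  2.81677710e+00]), 'wrist_force': array([ 0.66776752, -0.07439921, -0.12053718]), 'moment': array([-0.00823183, -0.02259979,  0.03052811]), 'finger_force': 0.0, 'finger_gap': 93.87834804719692}
```

View pics/top1.png

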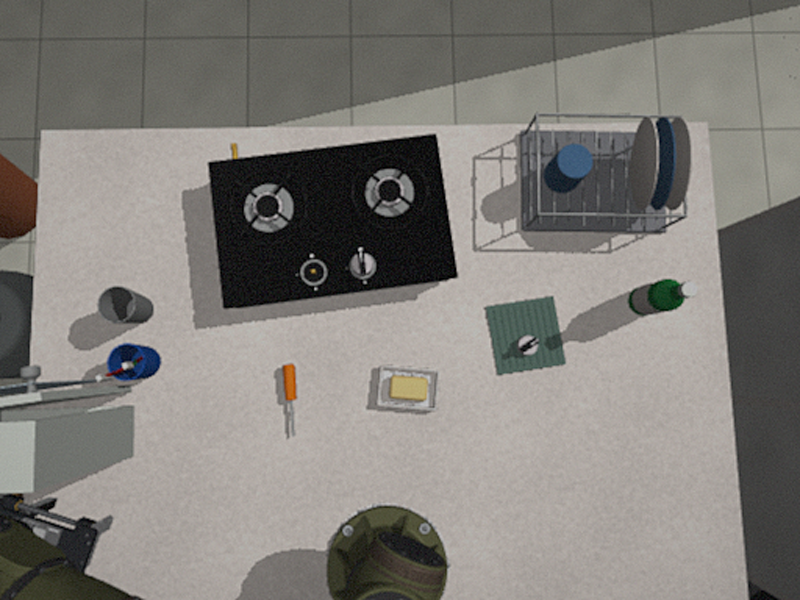

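View pics/scene1.png

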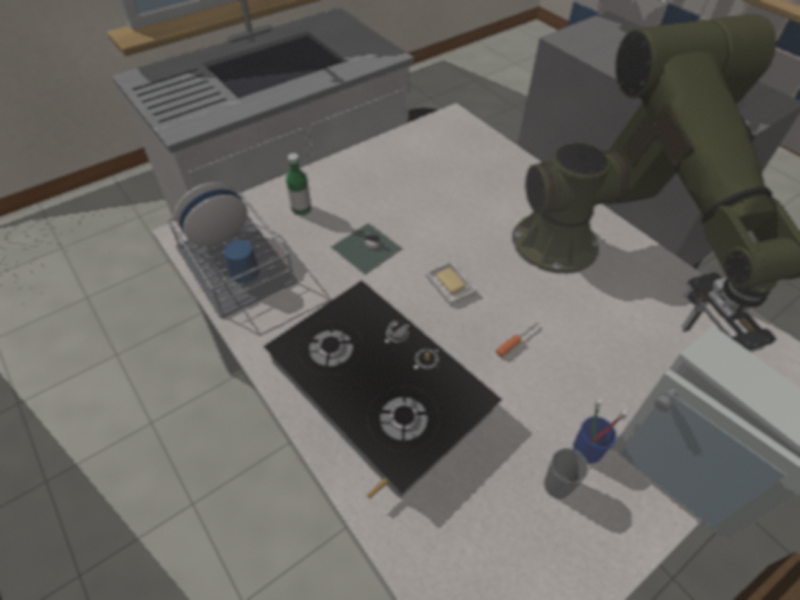

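The top view shows the knob at about (528,345) in the 800x600 picture, with its line towards the upper right. The bare brass spindle is the left tap at (313,271) and the fitted knob is at (362,265). The scene view agrees.

```bash
python3 - <<'E'
from h import *
m=camera_model("top"); s=.64
im=np.load("pics/top.npy")
P=lambda u,v,z:at(m,u*s,v*s,z)[:2].round(0)
print("knob",P(528,345,25),"spindle",P(313,271,100),"fit",P(362,265,123))
c=np.array([P(209,162,80),P(436,135,80),P(457,277,80),P(224,307,80)]);print("hob",c, np.degrees(np.arctan2(*(c[0]-c[1])[::-1]))-90)
print("mat",[P(*q,4) for q in((486,307),(552,297),(565,364),(498,374))],"bottle",P(660,297,0),"rack",P(474,158,210),P(474,250,0))
g=lambda x0,x1,y0,y1:cv2.resize(im[y0:y1,x0:x1,::-1],None,fx=7,fy=7,interpolation=cv2.INTER_CUBIC)
cv2.imwrite("pics/crop.png",np.hstack([g(185,240,150,195),g(310,365,195,240)]))
E
```

```text
knob [ 449. -308.] spindle [603. 136.] fit [610.  37.]
hob [[ 839.  352.]
 [ 891. -121.]
 [ 589. -155.]
 [ 537.  317.]] 6.273707928553222
mat [array([ 534., -225.]), array([ 553., -370.]), array([ 407., -391.]), array([ 389., -245.])] bottle [ 548. -609.] rack [ 792. -177.] [ 660. -204.]
```

View pics/crop.png

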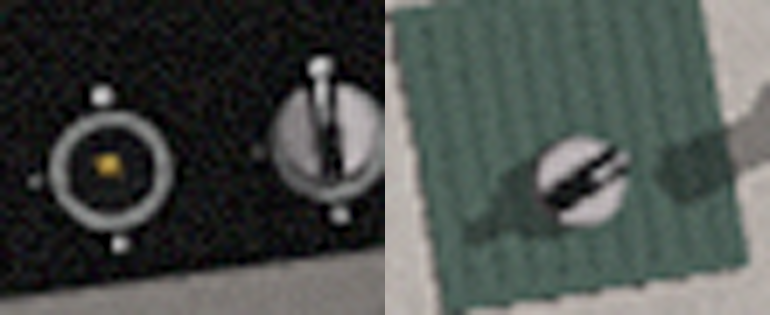

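The left crop shows the bare brass spindle at (107,165) with its off dot at (102,96), so the hob yaw is about +6.5°. The right crop shows the knob at (585,182) with its white line pointing to (625,160), a yaw of about -61°.

>>> {"op": "carry_out", "data": {"slide": [[0, -0.6, 0.1], [0, -0.6, 0.1], [0, -0.6, 0.1], [0, -0.6, 0.1], [0.8, -1, 0.1], [0.8, -1, 0.1], [0.8, -1, 0.1], [0.8, -1, 0.1], [0.8, -1, 0.1], [0.8, -1, 0.1]], "dr": [[0, 0, 0], [0, 0, 0], [0, 0, -0.119], [0, 0, -0.119], [0, 0, -0.119], [0, 0, -0.119], [0, 0, -0.119], [0, 0, -0.119], [0, 0, -0.119], [0, 0, -0.119]], "gripper": [100, 100, 100, 100, 100, 100, 100, 100, 100, 100]}}

```text
clock: 0.93
eef_pos: [378.7, 268.8, 327.3]
eef_rot: [-3.141, 0.001, 2.065]
wrist_force: [-0.8, 0.8, -0.4]
finger_gap: 94.3
finger_force: 0.0
```

>>> {"op": "carry_out", "data": {"slide": [[0.1, -1, 0], [0.1, -1, 0], [0.1, -1, 0], [0.1, -1, 0], [0.1, -1, 0], [0.1, -1, 0], [0.1, -1, 0]], "dr": [[0, 0, 0], [0, 0, 0], [0, 0, 0], [0, 0, 0], [0, 0, 0], [0, 0, 0], [0, 0, 0]], "gripper": [100, 100, 100, 100, 100, 100, 100]}}

```text
clock: 1.52
eef_pos: [400.6, 15.9, 327.5]
eef_rot: [-3.141, 0.001, 2.063]
wrist_force: [0.3, 0.0, 0.0]
finger_gap: 93.8
finger_force: 0.0
```

>>> {"op": "carry_out", "data": {"slide": [[0.1, -1, 0], [0.1, -1, 0], [0.1, -1, 0], [0.1, -1, 0], [0.1, -1, 0], [0.1, -1, 0], [0.1, -1, 0], [0.1, -1, 0]], "dr": [[0, 0, 0], [0, 0, 0], [0, 0, 0], [0, 0, 0], [0, 0, 0], [0, 0, 0], [0, 0, 0], [0, 0, 0]], "gripper": [100, 100, 100, 100, 100, 100, 100, 100]}}

```text
clock: 2.18
eef_pos: [425.3, -230.1, 326.8]
eef_rot: [-3.141, -0.001, 2.066]
wrist_force: [-0.0, 0.6, -0.6]
finger_gap: 93.7
finger_force: 0.0
```

>>> {"op": "carry_out", "data": {"slide": [[0.1, -0.31, -0.2], [0.1, -0.31, -0.2], [0.1, -0.31, -0.2], [0.1, -0.31, -0.2], [0.1, -0.31, -0.2]], "dr": [[0, 0, 0], [0, 0, 0], [0, 0, 0], [0, 0, 0], [0, 0, 0]], "gripper": [100, 100, 100, 100, 100]}}

```text
clock: 2.6
eef_pos: [450.7, -305.1, 277.6]
eef_rot: [-3.141, -0.001, 2.07]
wrist_force: [0.3, 0.8, -0.1]
finger_gap: 94.0
finger_force: 0.0
```

```bash
python3 - <<'E'
from h import *
m=camera_model("wrist"); im=camera("wrist"); np.save("pics/w.npy",im)
import pickle; pickle.dump(m,open("w.pkl","wb"))
s=read_state(); print(s["eef_pos"],s["eef_rot"],m["vfov"],m["cx"],m["cy"],ray(m,m["cx"],m["cy"],True))
print(proj(m,(449,-308,40),True))
cv2.imwrite("pics/w1.png",cv2.resize(im[...,::-1],(800,600),interpolation=cv2.INTER_CUBIC))
E
```

```text
[ 450.71431771 -304.84144058  278.39353909] [3.14128579e+00 2.30330208e-04 2.07007335e+00] 65.70646984690485 256.16401112233956 191.92052103138715 (array([ 414.95860802, -238.82301035,  359.85214217]), array([ 0.12435188, -0.22953357, -0.96532427]))
(np.float64(253.45270606886066), np.float64(183.662469244737))
```

View pics/w1.png

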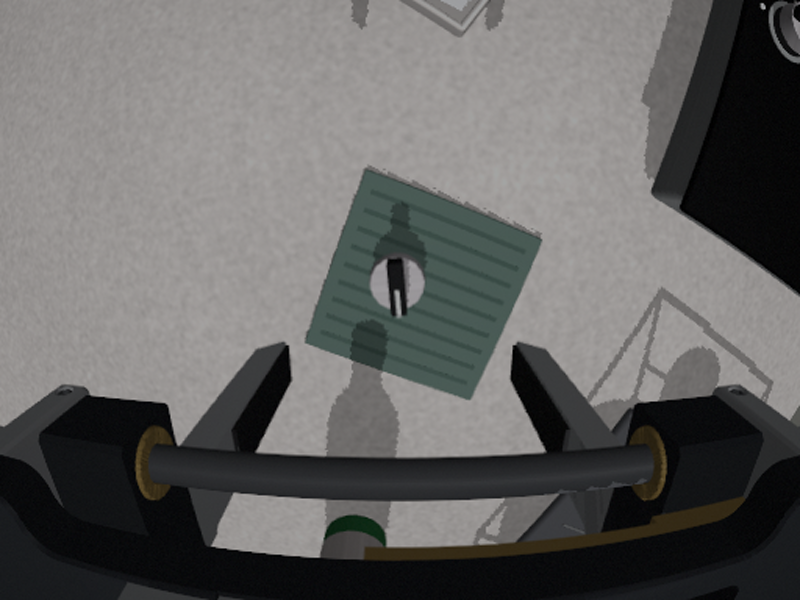

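The wrist view shows the knob at (397,285) on the mat with its bar nearly vertical in the picture and the white line at its lower end (398,305). The fingers are at (290,360) and (515,360).

```bash
python3 - <<'E'
from h import *
import pickle; m=pickle.load(open("w.pkl","rb")); im=np.load("pics/w.npy")
x0,y0=230,155; c=im[y0:210,x0:280]
cv2.imwrite("pics/wc.png",cv2.resize(c[...,::-1],None,fx=11,fy=11,interpolation=cv2.INTER_NEAREST))
g=c.max(2).astype(int); sat=g-c.min(2)
disc=((g>120)&(sat<25)).astype(np.uint8)
n,l,st,ce=cv2.connectedComponentsWithStats(disc)
print(st,ce)
ys,xs=np.nonzero(disc); hull=cv2.convexHull(np.stack([xs,ys],1).astype(np.int32))
(e,ax,an)=cv2.fitEllipse(hull.astype(np.float32)); print(e,ax,at(m,e[0]+x0,e[1]+y0,20,True))
E
```

```text
[[   0    0   50   55 2210]
 [   7   11   13   31  258]
 [  30   12   12   30  237]
 [  23   31    4   17   45]] [[24.70859729 26.88190045]
 [13.1627907  26.8875969 ]
 [34.91139241 25.93248945]
 [24.42222222 39.06666667]]
(23.95269012451172, 26.95355224609375) (33.23362731933594, 38.02827072143555) [ 450.66086872 -310.2301283    20.        ]
```

View pics/wc.png

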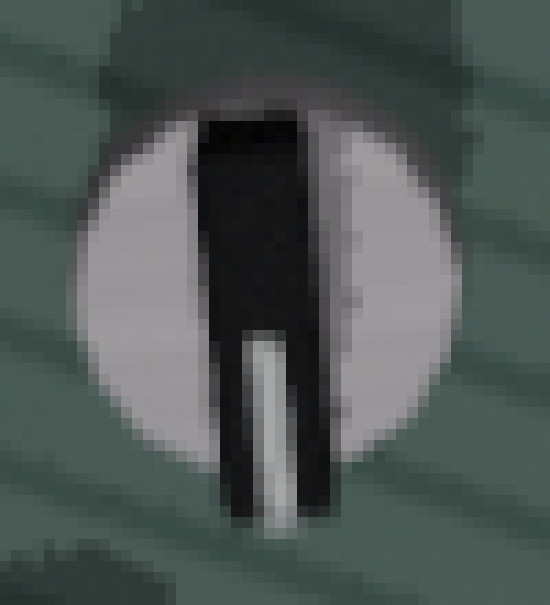

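The bar top runs in the crop from mid (250,155) to mid (278,522), with the white line at the near end.

```bash
python3 - <<'E'
from h import *
import pickle; m=pickle.load(open("w.pkl","rb"))
q=lambda x,y,z:at(m,x/11-.5+230,y/11-.5+155,z,True)
a,b=q(250,155,40),q(278,522,40); print(a,b,(a+b)/2,np.linalg.norm(a-b),np.degrees(np.arctan2(*(b-a)[1::-1])))
print("line",q(263,332,40),q(284,535,40))
print("disc L,R",q(72,290,20),q(462,290,20),(q(72,290,20)+q(462,290,20))/2)
E
```

```text
[ 439.74039411 -293.7275032    40.        ] [ 460.38087069 -325.89666735   40.        ] [ 450.0606324  -309.81208528   40.        ] 38.2215174466777 -57.31483450894287
line [ 449.51072533 -309.04410972   40.        ] [ 461.58500954 -326.82676867   40.        ]
disc L,R [ 431.54982765 -319.12378398   20.        ] [ 468.1149639 -299.2117713   20.       ] [ 449.83239577 -309.16777764   20.        ]
```

>>> {"op": "carry_out", "data": {"slide": [[0, -0.014, -0.3], [0, -0.014, -0.45], [0, -0.014, -0.55], [0, -0.014, -0.6], [0, -0.014, -0.632], [0, -0.014, -0.632], [0, -0.014, -0.632], [0, -0.014, -0.632]], "dr": [[0, 0, 0.011], [0, 0, 0.011], [0, 0, 0.011], [0, 0, 0.011], [0, 0, 0.011], [0, 0, 0.011], [0, 0, 0.011], [0, 0, 0.011]], "gripper": [70, 50, 50, 40, 40, 40, 40, 40], "newtons": 25}}

```text
clock: 3.32
eef_pos: [451.4, -309.9, 122.2]
eef_rot: [3.14, 0.004, 2.139]
wrist_force: [0.1, -0.3, 0.3]
finger_gap: 44.0
finger_force: 0.0
```

>>> {"op": "carry_out", "data": {"slide": [[0, 0, 0], [0, 0, 0], [0, 0, 0], [0, 0, 0], [0, 0, 0], [0, 0, 0], [0, 0, 0], [0, 0, 0]], "dr": [[0, 0, 0], [0, 0, 0], [0, 0, 0], [0, 0, 0], [0, 0, 0], [0, 0, 0], [0, 0, 0], [0, 0, 0]], "gripper": [0, 0, 0, 0, 0, 0, 0, 0]}}

```text
clock: 3.98
eef_pos: [450.6, -309.8, 119.9]
eef_rot: [3.142, 0.0, 2.138]
wrist_force: [-2.1, 0.9, 5.0]
finger_gap: 11.8
finger_force: 25.0
```

>>> {"op": "carry_out", "data": {"slide": [[0, 0, 0], [0, 0, 0.05], [0, 0, 0.15], [0, 0, 0.3], [0, 0, 0.45], [0, 0, 0.6], [0, 0, 0.6], [0, 0, 0.6], [0, 0, 0.6]], "dr": [[0, 0, 0], [0, 0, 0], [0, 0, 0], [0, 0, 0], [0, 0, 0], [0, 0, 0], [0, 0, 0], [0, 0, 0], [0, 0, 0]], "gripper": [0, 0, 0, 0, 0, 0, 0, 0, 0], "newtons": 45}}

```text
clock: 4.73
eef_pos: [450.2, -309.5, 269.2]
eef_rot: [-3.141, -0.001, 2.138]
wrist_force: [-0.0, -0.6, -1.3]
finger_gap: 11.6
finger_force: 45.0
```

```bash
python3 - <<'E'
from h import *
m=camera_model("wrist"); im=camera("wrist"); np.save("pics/w2.npy",im)
s=read_state(); print(s["eef_pos"],s["eef_rot"],s["wrist_force"],s["finger_gap"])
p=s["eef_pos"]; 
for dz in (78,97): print(proj(m,p-[0,0,dz],True))
import pickle; pickle.dump((m,p),open("w2.pkl","wb"))
cv2.imwrite("pics/w2c.png",cv2.resize(im[180:330,150:350,::-1],(800,600),interpolation=cv2.INTER_NEAREST))
E
```

```text
[ 450.16381689 -309.51733051  268.57363118] [-3.14089886e+00 -1.87752709e-03  2.13817863e+00] [-1.16601429  0.68235682 -0.66529911] 11.418114639734942
(np.float64(255.8137362402926), np.float64(243.2681419613269))
(np.float64(255.86523520136893), np.float64(230.99716460838115))
```

View pics/w2c.png

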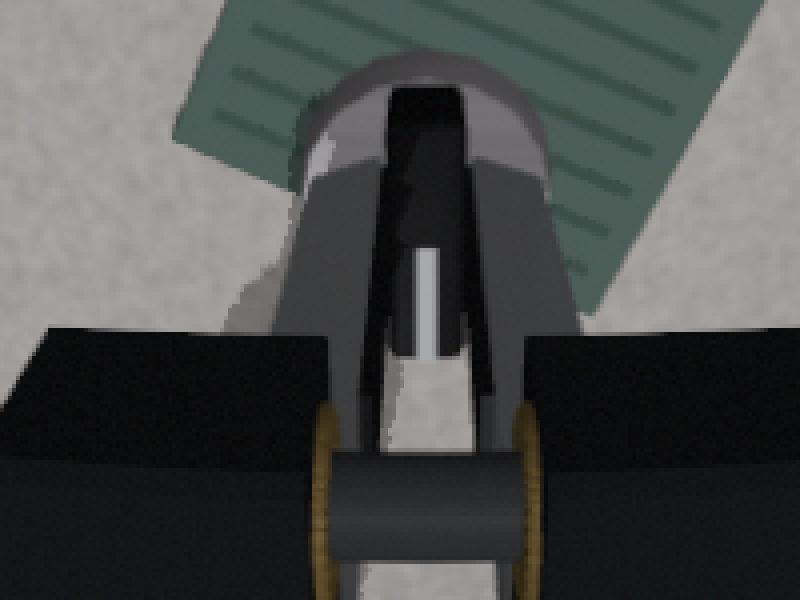

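The knob is held square in the fingers. The white line starts at crop (426,248) and ends at (426,358), facing the gripper side. Next I move to beside the bare tap.

>>> {"op": "carry_out", "data": {"slide": [[0.3, 0.9, 0], [0.3, 0.9, 0], [0.3, 0.9, 0], [0.3, 0.9, 0], [0.3, 0.9, 0], [0.3, 0.9, 0], [0.3, 0.9, 0]], "dr": [[0, 0, 0.1], [0, 0, 0.1], [0, 0, 0.1], [0, 0, 0.1], [0, 0, 0.1], [0, 0, 0.1], [0, 0, 0.1]], "gripper": [0, 0, 0, 0, 0, 0, 0]}}

```text
clock: 5.37
eef_pos: [526.2, -80.4, 268.2]
eef_rot: [3.141, -0.003, 2.772]
wrist_force: [0.1, -0.3, -0.3]
finger_gap: 11.8
finger_force: 45.0
```

>>> {"op": "carry_out", "data": {"slide": [[0.56, 0.9, 0], [0.56, 0.9, 0], [0.56, 0.9, 0], [0.56, 0.9, 0], [0.56, 0.9, 0], [0.56, 0.9, 0], [0.56, 0.9, 0], [0.56, 0.9, 0], [0.56, 0.9, 0], [0.56, 0.9, 0]], "dr": [[0, 0, 0.078], [0, 0, 0.078], [0, 0, 0.078], [0, 0, 0.078], [0, 0, 0.078], [0, 0, 0.078], [0, 0, 0.078], [0, 0, 0.078], [0, 0, 0.078], [0, 0, 0.078]], "gripper": [0, 0, 0, 0, 0, 0, 0, 0, 0, 0]}}

```text
clock: 6.2
eef_pos: [665.2, 139.1, 268.6]
eef_rot: [-3.141, -0.002, -3.027]
wrist_force: [-0.5, -0.3, -0.1]
finger_gap: 11.4
finger_force: 45.0
```

```bash
python3 - <<'E'
from h import *
m=camera_model("wrist"); im=camera("wrist"); np.save("pics/w3.npy",im)
s=read_state(); print(s["eef_pos"],s["eef_rot"],s["wrist_force"],s["finger_gap"],s["clock"])
p=s["eef_pos"]; print(proj(m,(603,136,100),True))
import pickle; pickle.dump((m,p),open("w3.pkl","wb"))
u,v=map(int,proj(m,(603,136,95),True)); x0,y0=max(0,u-80),max(0,v-60); print(x0,y0)
cv2.imwrite("pics/w3c.png",cv2.resize(im[y0:y0+120,x0:x0+160,::-1],None,fx=5,fy=5,interpolation=cv2.INTER_NEAREST))
E
```

```text
[665.22286477 138.90249207 269.10514825] [-3.14138406e+00 -1.15506001e-03 -3.02791113e+00] [ 1.06260222 -0.28178332 -0.34092432] 11.39371080028675 6.25
(np.float64(261.7187042322516), np.float64(129.43839478411974))
181 69
```

View pics/w3c.png

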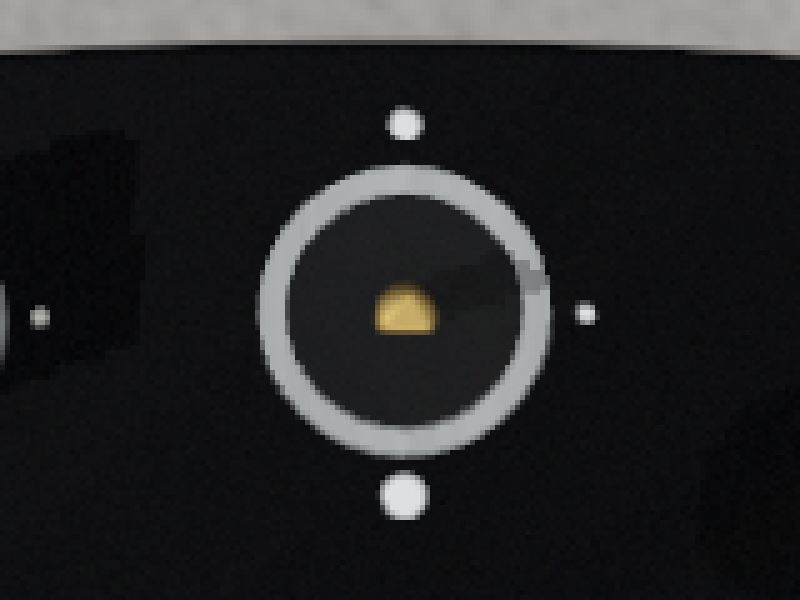

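The bare spindle shows clearly: the D tip spans crop (375..438, 284..334), the ring is centred at about (404,312), and the large off dot at (404,496) is on the far side. The flat faces the dot and is aligned with the gripper.

```bash
python3 - <<'E'
from h import *
import pickle
m,p=pickle.load(open("w3.pkl","rb")); im=np.load("pics/w3.npy"); x0,y0=181,69
psi=-3.0275; p=np.array([665.5,143.2-3.0,269.65]) 
p=np.array([450.5+75+140,-309.8+225+225,269.65])
R=lambda a:np.array([[np.cos(a),-np.sin(a)],[np.sin(a),np.cos(a)]])
c=im[y0:y0+120,x0:x0+160].astype(int); g=c.max(2)
W=lambda u,v,z:at(m,u+x0,v+y0,z,True)[:2]
mk=((g>110)&(g-c.min(2)<30)).astype(np.uint8); mk[:20]=0
n,l,st,ce=cv2.connectedComponentsWithStats(mk)
for i in range(1,n):
    if st[i,4]>6: print(st[i],W(*ce[i],80))
i=max(range(1,n),key=lambda i:st[i,2] if st[i,0]>20 else 0)
cn,_=cv2.findContours((l==i).astype(np.uint8),cv2.RETR_EXTERNAL,cv2.CHAIN_APPROX_NONE)
rw=np.array([W(*q[0],80) for q in cn[0]],np.float32); print("ring",cv2.minEnclosingCircle(rw))
br=(c[...,0]-c[...,2]>35); ys,xs=np.nonzero(br); print(xs.min(),xs.max(),ys.min(),ys.max(),br.sum())
flat=W(xs.mean(),ys.max()+.5,100); print("flat",flat,"L/R",W(xs.min()-.5,ys.max(),100),W(xs.max()+.5,ys.max(),100),"top",W(xs.mean(),ys.min()-.5,100))
print("cam R/t check TCP cmd",p)
# knob in tool frame
m2,p2=pickle.load(open("w2.pkl","rb")); p2=np.array([450.5,-309.8,269.65])
for zz in (79.65,78,81):
  for u,v in ((426,248),(426,358)):
    k=at(m2,u/4-.5+150,v/4-.5+180,p2[2]-zz,True)[:2]; print(zz,"knob tool",R(-2.1385)@(k-p2[:2]))
E
```

```text
[78 22  7  6 35] [571.37355419 132.59301911]
[ 52  33  58  58 943] [605.18591401 136.43298781]
[115  61   4   4  12] [601.62041066 169.29800709]
[ 6 62  4  3  9] [612.97069247  69.45330925]
[76 94 10 10 72] [639.22367117 140.2354085 ]
ring ((605.359130859375, 136.36114501953125), 26.724660873413086)
75 86 57 66 101
flat [608.13515935 136.30233823] L/R [608.28057795 131.35304518] [607.10781281 141.37817473] top [599.72632637 135.32051759]
cam R/t check TCP cmd [665.5  140.2  269.65]
79.65 knob tool [1.31773768 0.02093145]
79.65 knob tool [-17.63952906   0.03174685]
78 knob tool [2.07696809 0.01855233]
78 knob tool [-16.68657406   0.02925721]
81 knob tool [0.69654916 0.022878  ]
81 knob tool [-18.41921951   0.03378383]
```

>>> {"op": "carry_out", "data": {"slide": [[-0.236, -0.015, 0], [-0.236, -0.015, 0], [-0.236, -0.015, -0.08], [-0.236, -0.015, -0.16], [-0.236, -0.015, -0.19], [-0.236, -0.015, -0.19], [-0.236, -0.015, -0.19], [-0.236, -0.015, -0.19], [-0.236, -0.015, -0.19]], "dr": [[0, 0, 0], [0, 0, 0], [0, 0, 0], [0, 0, 0], [0, 0, 0], [0, 0, 0], [0, 0, 0], [0, 0, 0], [0, 0, 0]], "gripper": [0, 0, 0, 0, 0, 0, 0, 0, 0], "newtons": 60}}

```text
clock: 7.0
eef_pos: [606.9, 136.4, 223.3]
eef_rot: [3.142, 0.002, -3.027]
wrist_force: [-0.2, 0.8, -0.5]
finger_gap: 11.4
finger_force: 60.0
```

>>> {"op": "carry_out", "data": {"slide": [[0, 0, -0.01], [0, 0, -0.02], [0, 0, -0.025], [0, 0, -0.03], [0, 0, -0.035], [0, 0, -0.04], [0, 0, -0.04], [0, 0, -0.04]], "dr": [[0, 0, 0], [0, 0, 0], [0, 0, 0], [0, 0, 0], [0, 0, 0], [0, 0, 0], [0, 0, 0], [0, 0, 0]], "gripper": [0, 0, 0, 0, 0, 0, 0, 0]}}

```text
clock: 7.67
eef_pos: [606.5, 136.5, 212.1]
eef_rot: [-3.142, -0.0, -3.027]
wrist_force: [0.5, -0.8, -1.1]
finger_gap: 11.8
finger_force: 60.0
```

The base should now be 3.5 mm below the tip with no force, so it is in the bore. I continue down.

>>> {"op": "carry_out", "data": {"slide": [[0, 0, -0.01], [0, 0, -0.02], [0, 0, -0.03], [0, 0, -0.03], [0, 0, -0.03]], "dr": [[0, 0, 0], [0, 0, 0], [0, 0, 0], [0, 0, 0], [0, 0, 0]], "gripper": [0, 0, 0, 0, 0]}}

```text
clock: 8.08
eef_pos: [606.5, 136.5, 204.4]
eef_rot: [-3.142, -0.0, -3.027]
wrist_force: [-0.1, 0.1, -0.3]
finger_gap: 11.3
finger_force: 60.0
```

>>> {"op": "carry_out", "data": {"slide": [[0, 0, -0.006], [0, 0, -0.01], [0, 0, -0.014], [0, 0, -0.014], [0, 0, -0.014], [0, 0, -0.014]], "dr": [[0, 0, 0], [0, 0, 0], [0, 0, 0], [0, 0, 0], [0, 0, 0], [0, 0, 0]], "gripper": [0, 0, 0, 0, 0, 0]}}

```text
clock: 8.58
eef_pos: [606.6, 136.5, 201.5]
eef_rot: [3.142, 0.001, -3.027]
wrist_force: [-0.5, 0.2, 4.7]
finger_gap: 11.2
finger_force: 60.0
```

The force is 4.7 N at the expected height, so the knob is home and the spring is being met. Now I press to the stop.

>>> {"op": "carry_out", "data": {"slide": [[0, 0, -0.004], [0, 0, -0.008], [0, 0, -0.01], [0, 0, -0.01], [0, 0, -0.01]], "dr": [[0, 0, 0], [0, 0, 0], [0, 0, 0], [0, 0, 0], [0, 0, 0]], "gripper": [0, 0, 0, 0, 0]}}

```text
clock: 9.0
eef_pos: [606.6, 136.5, 199.0]
eef_rot: [3.142, 0.001, -3.027]
wrist_force: [-1.4, 0.1, 6.0]
finger_gap: 11.7
finger_force: 60.0
```

>>> {"op": "carry_out", "data": {"slide": [[0, 0, -0.002], [0, 0, -0.004], [0, 0, -0.004], [0, 0, -0.004], [0, 0, -0.004]], "dr": [[0, 0, 0], [0, 0, 0], [0, 0, 0], [0, 0, 0], [0, 0, 0]], "gripper": [0, 0, 0, 0, 0]}}

```text
clock: 9.42
eef_pos: [606.7, 136.5, 198.6]
eef_rot: [3.142, 0.001, -3.027]
wrist_force: [-3.0, -0.7, 11.4]
finger_gap: 11.6
finger_force: 60.0
```

>>> {"op": "carry_out", "data": {"slide": [[0, 0, -0.002], [0, 0, -0.002], [0, 0, -0.002], [0, 0, -0.002]], "dr": [[0, 0, 0], [0, 0, 0], [0, 0, 0], [0, 0, 0]], "gripper": [0, 0, 0, 0]}}

```text
clock: 9.75
eef_pos: [606.7, 136.5, 198.5]
eef_rot: [3.142, 0.002, -3.026]
wrist_force: [-4.5, -0.9, 14.2]
finger_gap: 11.0
finger_force: 60.0
```

```bash
python3 - <<'E'
from h import *
F=[];P=[]
for _ in range(6):
    im=camera("wrist"); s=read_state(); F.append(s["wrist_force"]);P.append(s["eef_pos"])
print(np.mean(F,0),np.mean(P,0),s["finger_force"],s["clock"])
cv2.imwrite("pics/w4c.png",cv2.resize(im[150:300,150:350,::-1],(800,600),interpolation=cv2.INTER_NEAREST))
E
```

```text
[-4.28442027 -0.87663639 15.17221584] [606.73370456 136.52299058 198.53475879] 60.00025928020477 10.05
```

View pics/w4c.png

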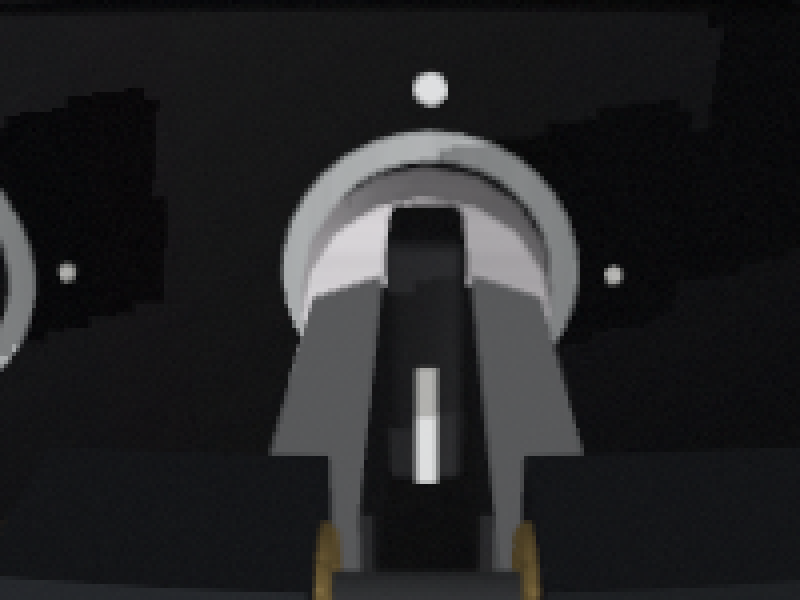

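The knob sits low and centred in the ring and has not slipped in the fingers (line start still at row 248 once the crop shift is taken off). The underside works out at about 83 mm, the force is 15 N against the stop, and everything is still.

```bash
python3 -c "
from cell import *
print(sign_off())"
```

```text
the job is handed in; nothing more can be done
None
```

The knob is on the bare spindle, flat to flat, and pressed in to its stop at about 15 N with the gripper still holding it at 60 N; I have handed the job in, but no verdict came back.

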